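# Seat the analyser's optics plate on its kinematic mount

## Task

Lift the optics plate (the one with the blue grip block) from the rubber pad, set it over the three steel balls of the sprung mount with its mirror on the same side as the single ball, and press it down past the two sprung side plungers until they snap over it and it sits fully home on all three balls. Press with feeling: the mount floats on soft springs and must not be driven down near its bottom stops. Then let go and leave the other things on the bench where they are.

Things in the scene. Friction and masses are not known exactly. Their poses are not given: they have to be found in the camera images.
- plate: aluminium optics plate, 110 (x) x 90 (y) mm, about 0.4 kg. Origin: centre of its underside, at the bottom of the steel rods it stands on; z up. The slab spans z 8 to 18 mm. A square mirror in a dark holder stands at the -x end (up to z 48 mm, x -49 to -37), a dark lens tube at the +x end (up to z 43 mm, x 36 to 53)
- grip (a point): on the plate, its axes: centre of the top of the blue grip block, 40 (x) x 24 (y) mm and 45 mm tall, that stands on the slab's centre: 63 mm above the plate's origin. Grip it across y, from above
- vee (a point): on the plate: the vee under the mirror end, at (-40, 0, 0) mm from the plate's origin; two more at (20, 33) and (20, -33) mm. Each is a pair of radial steel rods, 8 mm thick, 15.6 mm apart between centres, that straddles one ball of the mount
- edge_rod (a point): on the plate: middle of the steel edge rod on the +y side, 6 mm thick, at (0, 47, 13) mm, running x -40 to 40 mm; a like one on the -y side. They stick out to y = +-50 mm and are what the plungers act on
- seat (a point): where the plate's origin lies, axes alike, when the plate is fully home. Fixed to the mount's platform and sinks with it; some 73 mm above the bench unloaded. The platform is a dark grey metal plate 140 (x) x 190 (y) mm whose top is 15.8 mm below this point; two dark plunger blocks, 26 mm square, stand on it at y = +-75 mm, their tops 20 mm above this point
- single_ball (a point): centre of the single steel ball on the platform's -x side, 14 mm across: at (-40, 0, -3.8) mm from the seat; the two others are at (20, 33, -3.8) and (20, -33, -3.8) mm
- nose (a point): on the platform: centre of the free 8 mm ball nose of the +y brass spring plunger, (0, 51.5, 16.5) mm from the seat; a like one at -y. They point inwards and give way outwards by up to 6 mm. The edge rods come down onto the noses about 9 mm before home; a plate let go there tips over and is not home
- platform (a joint): how far the platform has sunk on its four soft spring feet, m, 0 = top. Pushing the noses aside takes 10 to 25 N in all, the plate's weight included, then the force falls off, they close over the edge rods and pull the plate onto the balls. It sinks 8 to 16 mm in the pressing and comes back up as the plate snaps in. Bottom stops at 0.020; keep it under 0.0185
- mount_base (a point): centre of the underside of the fixed grey base of the mount (160 x 200 mm), on the bench, axes as the seat's
- pad: brown rubber rest pad, 150 (x) x 130 (y) x 10 mm, fixed on the bench, on which the plate lies at the start. Origin: centre of its underside
- bottle0: white plastic sample bottle with a steel cap, 64 mm across, 115 mm tall; bystander, to be left where it is; origin at the middle of its underside
- bottle1: second such bottle; bystander, to be left where it is; origin at the middle of its underside
- bottle2: third such bottle; bystander, to be left where it is; origin at the middle of its underside
- beaker: clear glass beaker, 70 mm across, 90 mm tall; bystander, to be left where it is; origin at the middle of its underside
- dish: steel bowl, 120 mm across, 45 mm tall; bystander, to be left where it is; origin at the middle of its underside
- driver: screwdriver with a grey handle, lying between the two work places; bystander, to be left where it is; origin at the underside, along its length x
- brush: small blue-handled brush lying on the bench; bystander, to be left where it is; origin at the underside, along its length x
Not all that is in view belongs to the job. Leave any green, orange or red look-alike of the plate alone.

How it is judged:
On the way, in this order (a step that is already met when the one before it is completed fails the run):
1. the plate is lifted clear of the pad (z of plate in the frame of pad above 0.04 m), for 0.1 s.
2. the plate is pressed past the plungers, down onto the three balls (horizontal distance between plate and seat below 0.004 m and z of plate in the frame of seat between -0.002 and 0.003 m and angle between the x axis of plate and the x axis of seat, either way round below 0.05 rad and angle between the z axis of plate and the z axis of seat, either way round below 0.05 rad), for 0.2 s.
At the end, for the whole second after the job is handed in: the plate sits on all three balls under both plungers, its origin within 2 mm sideways and 1.5 mm in height of the seat, aligned within 0.025 rad, at rest and released; the bystanders are within 30 mm of where they were (horizontal distance between plate and seat below 0.002 m and z of plate in the frame of seat between -0.002 and 0.0015 m and angle between the x axis of plate and the x axis of seat, either way round below 0.025 rad and angle between the z axis of plate and the z axis of seat, either way round below 0.025 rad and linear speed of plate below 0.01 m/s and contact force between the fingers and plate below 0.1 N and not (distance of any of bottle0, bottle1, bottle2, beaker, dish, driver, brush from where it was at the start of the episode above 0.03 m)); the robot touches nothing.
It fails at once if the platform is driven down near its bottom stops (sunk more than 18.5 mm) (value of joint platform above 0.0185 m).
It fails at once if the plate is tipped by more than 35 degrees (angle between plate's own z axis and vertical above 0.61 rad).
It fails at once if a bystander is moved by more than 30 mm (distance of any of bottle0, bottle1, bottle2, beaker, dish, driver, brush from where it was at the start of the episode above 0.03 m).
It also fails if it takes over 48 s, if anything falls off the work surface, if the arm or the gripper's body presses on something with over 40 N, if the wrist force passes 120 N, or if a joint passes its speed limit or range.

## Robot

A 6-joint arm with a two-finger parallel gripper is mounted at the origin on the work surface. World frame = base frame: x ahead of the robot, y to its left, z up, the work surface at z = 0. Lengths are in m, angles in rad, forces in N, time in s.
With the tool pointing down it reaches from about 0.2 to 0.875 m from the base axis. Payload 3.4 kg.
Tool frame: the origin (TCP) lies between the finger pads; the fingertips stand 25 mm ahead of it and the grasp point (between the pads) lies 6 mm ahead of it (r.nose_length is the z of the fingertips in the tool frame, in m); z points along the fingers, x is the direction in which the jaws open and shut, and the axes are right-handed (so a half turn about z gives the same grasp; the last joint's range is limited). The gripper opens to 94 mm and grips with 3 to 60 N. Pads are 16 mm wide; open, the fingers measure 119 mm over their backs; the gripper's body (75 mm by 177 mm) begins 78 mm behind the grasp point.
Start: joints at [1.018, 0.276, 1.505, -0, 1.361, -0.121], TCP at [0.241, 0.522, 0.202] pointing down, gripper open.
Joint ranges: [-2.89, 2.89], [-0.75, 2.08], [0.22, 2.7], [-1.18, 4.32], [0.11, 2.71], [-2.7, 2.7]. Speed limits (rad/s): [2.57, 2.57, 3.14, 3.14, 3.14, 3.14].

## Interface

Orientations are given as a unit quaternion [w, x, y, z].
In Python, from plant import r, gripper_to, inverse_kinematics, vision, models, telemetry gives the robot as it stands. Calls block until the motion is done:
- r.move_to(position, orientation): joint-space move of the TCP to a pose.
- r.move_l(position, rot=None, vel=0.15, guard=None): straight line of the TCP; rot=None keeps the orientation; vel is the mean speed in m/s. With guard (N) it stops when the force on the tool has changed by that much, and returns True; else False.
- r.movej(angles): joint-space move.
- gripper_to(opening, f_grip=None): finger opening in m; f_grip is the grip in N (None keeps the last); returns when the fingers have stopped.
- r.hold(seconds).
- inverse_kinematics(position, orientation): joint angles nearest the present ones, or None.
- vision.snapshot(name): name is "scene" or "top"; returns the picture (480x640x3 uint8, red, green, blue); there is no depth.
- vision.get_calibration(name): a dict with "fx", "fy", "cx", "cy" (pixels), "position" and "orientation" of the camera in the world. Camera axes: x right, y down, z forward; pixel columns grow to the right and rows downward; lengths in m; the calibration is good to about 2 mm. A picture is of the moment at which its call begins. get_calibration takes no time and is no camera call.
A pose or a line that the arm cannot do raises r.PlanningError and nothing moves.
- r.sign_off(): hands the job in, once; it reports no verdict.
Trained networks look in the newest picture that a camera, given by its name, has taken for a name from the list of things; names that differ only in an ending like _2 or _b are one class to them, and where a whole thing is asked for, a point or a joint stands for the part that bears it (a point fixed in the world has none). Each returns a list of dicts, best first, with "score" (0 to 1); they miss things now and then, are a little off and sometimes report something else, mostly with a low value. They report only what shows in the picture. A call takes as long as a camera call. They do not tell look-alikes from the thing itself.
- models.boxes_of(thing, camera): "at" ([x, y, z] in m, in world coordinates, good to about 4 mm: the middle of the surface that is visible of it).
- models.regions_of(thing, camera): "pixels" (480x640 bool, what is visible of it).
- models.mark_of(thing, camera): "at" ([x, y, z] in m, in world coordinates, good to about 4 mm: a listed point, or the origin of a listed thing).
Readings, each from a call of its own:
- telemetry.current_t(): time.
- telemetry.current_joints(): joint angles.
- telemetry.current_dq(): joint speeds.
- telemetry.current_joint_efforts(): joint torques, N m.
- telemetry.current_ee_pos(): TCP position.
- telemetry.current_tool_rot(): TCP orientation.
- telemetry.current_wrist_force(): force on the tool from outside, world axes, zero at the start.
- telemetry.current_torque(): the same for the moment, N m.
- telemetry.current_opening(): finger opening in m.
Only numpy, scipy, OpenCV 4.12 (cv2) and the standard library are available. Lean on these libraries where they do the work, as an engineer would, in place of code of your own. Each camera call takes 0.05 s, during which the arm holds its last target.

## Working session

There is one attempt and no reset: what is moved stays moved. The work goes in short steps, each a Python script; the robot and the scene stay as the last script left them, time stands still between calls to the robot, and variables do not carry over. Pictures are saved under pics/ and viewed, and the job is handed in when it is done.

```bash
ls; mkdir -p pics; python3 - <<'E'
from plant import r, gripper_to, inverse_kinematics, vision, models, telemetry
import cv2
for n in ["scene","top"]:
    im=vision.snapshot(n); cv2.imwrite(f"pics/{n}0.png",im[:,:,::-1]); print(n,vision.get_calibration(n))
print(telemetry.current_t(),telemetry.current_ee_pos(),telemetry.current_tool_rot())
E
```

```text
pics
scene {'fx': 570.1623585547732, 'fy': 570.1623585547732, 'cx': 328.23165424058044, 'cy': 230.9489896031448, 'position': array([1.28304105, 0.76007376, 1.1759717 ]), 'orientation': array([-0.15024596,  0.37741611,  0.85043701, -0.33427553])}
top {'fx': 552.2201305067158, 'fy': 552.2201305067158, 'cx': 317.78719282884583, 'cy': 239.94530261458243, 'position': array([0.4194808 , 0.07408926, 1.6131495 ]), 'orientation': array([-0.02523682,  0.71530234, -0.69788729,  0.02567076])}
0.1 [0.2403828  0.52180422 0.20132064] [ 3.31572378e-04  8.42172738e-01  5.39207241e-01 -7.21448133e-04]
```

View pics/scene0.png

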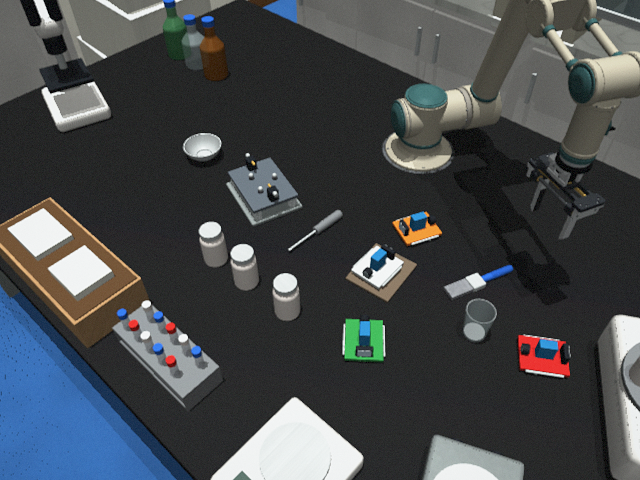

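View pics/top0.png

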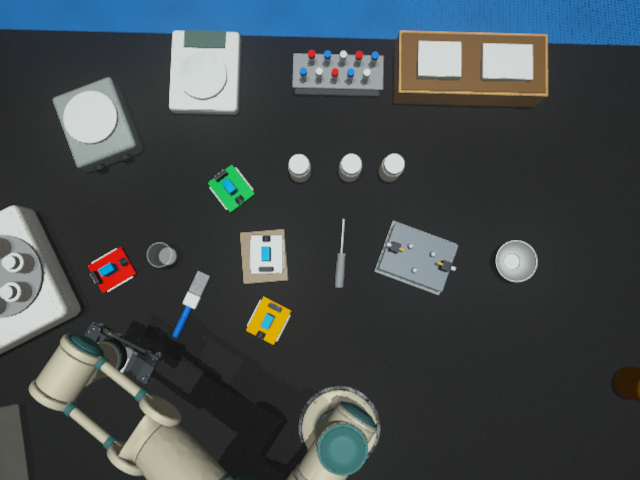

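The plate on the brown pad is at top (266,254), silver. The look-alikes are green (231,188), orange (269,321) and red (112,270). Only the silver one lies on the pad, so I'll confirm that in an enlarged crop.

```bash
python3 - <<'E'
import cv2, numpy as np
t=cv2.imread('pics/top0.png'); s=cv2.imread('pics/scene0.png')
f=lambda im,x,y,w,h:cv2.resize(im[y:y+h,x:x+w],(400,300),interpolation=cv2.INTER_CUBIC)
a=np.vstack([np.hstack([f(t,226,224,80,60),f(t,367,222,100,75)]),np.hstack([f(s,335,235,88,66),f(s,215,145,100,75)])])
cv2.imwrite('pics/crop0.png',a)
E
cat > h.py <<'E'
from plant import r, gripper_to, inverse_kinematics, vision, models, telemetry
import numpy as np, cv2
from scipy.spatial.transform import Rotation as R
def cal(n):
    c=vision.get_calibration(n); q=np.array(c['orientation']); return c,R.from_quat(np.r_[q[1:],q[0]])
def proj(n,p):
    c,Q=cal(n); v=Q.inv().apply(np.atleast_2d(p)-c['position']); return np.c_[c['cx']+c['fx']*v[:,0]/v[:,2],c['cy']+c['fy']*v[:,1]/v[:,2]]
def back(n,px,z):
    c,Q=cal(n); px=np.atleast_2d(px).astype(float); d=Q.apply(np.c_[(px[:,0]-c['cx'])/c['fx'],(px[:,1]-c['cy'])/c['fy'],np.ones(len(px))])
    return c['position']+d*((z-c['position'][2])/d[:,2])[:,None]
E
python3 - <<'E'
from h import *
np.set_printoptions(precision=4,suppress=True)
for n in ['top','scene']:
    vision.snapshot(n)
    for k in ['plate','grip','vee','edge_rod','pad','seat','single_ball','nose','mount_base']:
        print(n,k,[(np.round(d['at'],4).tolist(),round(d['score'],2)) for d in models.mark_of(k,n)][:5])
print(telemetry.current_t())
E
```

```text
top plate [([0.4928, 0.2157, 0.0104], 0.93), ([0.2964, 0.2076, -0.0035], 0.91), ([0.6789, 0.3339, 0.0038], 0.88), ([0.4337, 0.6668, -0.0024], 0.64)]
top grip [([0.4877, 0.2191, 0.0704], 0.88), ([0.3005, 0.2104, 0.0638], 0.82), ([0.4575, -0.1939, 0.0677], 0.71), ([0.4353, 0.6688, 0.0619], 0.59)]
top vee [([0.7116, 0.3608, -0.0022], 0.85), ([0.333, 0.1929, 0.0014], 0.82), ([0.4115, 0.7018, -0.0034], 0.71)]
top edge_rod [([0.7076, 0.2983, 0.013], 0.89), ([0.276, 0.165, 0.0175], 0.68), ([0.4864, 0.2682, 0.0212], 0.61), ([0.4718, 0.6947, 0.0114], 0.61), ([0.4781, 0.5157, 0.0001], 0.53)]
top pad []
top seat [([0.4911, -0.2135, 0.0713], 0.72)]
top single_ball [([0.4549, -0.1934, 0.0675], 0.64), ([0.4505, 0.219, 0.0085], 0.19)]
top nose [([0.5073, -0.1634, 0.0894], 0.88), ([0.49, -0.2149, 0.0754], 0.55)]
top mount_base []
scene plate [([0.4906, 0.2216, 0.0076], 0.93), ([0.43, 0.6713, 0.0012], 0.89), ([0.3011, 0.2118, -0.0016], 0.76), ([0.6801, 0.3306, 0.0014], 0.55)]
scene grip [([0.4879, 0.2196, 0.0682], 0.81), ([0.6798, 0.3353, 0.0634], 0.81), ([0.2962, 0.2118, 0.0618], 0.72), ([0.4773, 0.5059, -0.0043], 0.43)]
scene vee [([0.451, 0.2185, 0.0119], 0.97), ([0.3298, 0.1895, -0.0028], 0.77), ([0.4101, 0.7027, -0.0009], 0.63), ([0.7112, 0.3586, 0.0009], 0.56)]
scene edge_rod [([0.711, 0.2975, 0.0128], 0.89), ([0.4872, 0.2642, 0.0242], 0.84), ([0.4744, 0.6946, 0.0113], 0.71), ([0.2782, 0.1659, 0.0134], 0.57), ([0.736, 0.1308, 0.0005], 0.41)]
scene pad [([0.4811, 0.2312, 0.0], 0.88), ([0.497, 0.0106, 0.0044], 0.69)]
scene seat [([0.4495, 0.2231, 0.0136], 0.58), ([0.4889, -0.2084, 0.076], 0.56), ([0.5007, 0.0102, 0.0013], 0.45)]
scene single_ball [([0.4507, -0.1976, 0.0698], 0.86)]
scene nose [([0.5085, -0.1578, 0.0892], 0.62)]
scene mount_base []
1.1
```

View pics/crop0.png

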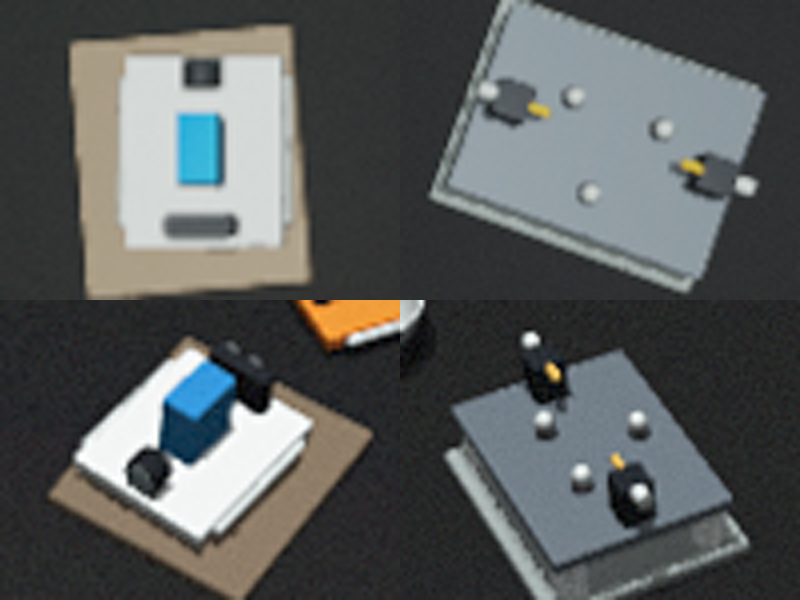

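Crop confirms it: the silver plate with the blue block is on the brown pad. Its mirror (the wide bar) is at the bottom of the top view, i.e. world −x. The mount's single ball is also on the −x side, turned about −20°. Next I'll refine both poses by fitting pixels.

```bash
cat > fit.py <<'E'
from h import *
from scipy.optimize import least_squares
def blobs(im,x,y,w,h,mask):
    m=mask(im[y:y+h,x:x+w]).astype(np.uint8)
    n,l,st,c=cv2.connectedComponentsWithStats(m)
    return [(st[i,4],np.round(c[i]+[x,y],2).tolist()) for i in range(1,n) if st[i,4]>=3]
E
python3 - <<'E'
from fit import *
t=cv2.imread('pics/top0.png'); s=cv2.imread('pics/scene0.png')
br=lambda c:(c.min(2)>150)
hsv=lambda c:cv2.cvtColor(c,cv2.COLOR_BGR2HSV)
print('balls top',blobs(t,372,220,95,78,lambda c:c.min(2)>165)); print('balls sc',blobs(s,225,145,80,62,lambda c:c.min(2)>150))
yel=lambda c:(hsv(c)[...,0]>12)&(hsv(c)[...,0]<35)&(hsv(c)[...,1]>110)&(hsv(c)[...,2]>120)
print('yel',blobs(t,372,220,95,78,yel),blobs(s,225,145,80,62,yel))
blue=lambda c:(hsv(c)[...,0]>85)&(hsv(c)[...,0]<115)&(hsv(c)[...,1]>120)&(hsv(c)[...,2]>185)
for n,im,b in(('top',t,(240,235,55,45)),('sc',s,(360,240,45,45))):
    x,y,w,h=b; print(n,blobs(im,x,y,w,h,blue))
x,y,w,h=236,226,60,60
m=(t[y:y+h,x:x+w].min(2)>185).astype(np.uint8); 
cn=max(cv2.findContours(m,0,1)[0],key=cv2.contourArea)
print(cv2.minAreaRect(cn+np.array([x,y])))
mb=blue(t[y:y+h,x:x+w]).astype(np.uint8); cn=max(cv2.findContours(mb,0,1)[0],key=cv2.contourArea)
print(cv2.minAreaRect(cn+np.array([x,y])))
E
```

```text
balls top [(np.int32(3), [392.67, 223.0]), (np.int32(12), [388.5, 244.0]), (np.int32(12), [410.5, 245.5]), (np.int32(11), [433.09, 253.64]), (np.int32(12), [452.83, 267.92]), (np.int32(12), [414.5, 269.5])]
balls sc [(np.int32(11), [247.45, 154.36]), (np.int32(12), [250.5, 174.0]), (np.int32(10), [273.8, 174.0]), (np.int32(83), [235.13, 194.54]), (np.int32(13), [259.62, 187.38]), (np.int32(12), [274.5, 192.5]), (np.int32(4), [298.0, 201.25]), (np.int32(3), [300.33, 204.67])]
yel [(np.int32(12), [400.92, 249.08]), (np.int32(16), [439.75, 263.19])] [(np.int32(12), [252.67, 162.33]), (np.int32(7), [269.0, 185.0])]
top [(np.int32(91), [265.0, 253.0])]
sc [(np.int32(94), [378.59, 254.4])]
((265.5, 253.5), (37.0, 31.0), 90.0)
((265.0, 253.0), (12.0, 6.0), 90.0)
```

```bash
python3 - <<'E'
from fit import *
np.set_printoptions(precision=4,suppress=True)
loc=np.array([[20,33,-3.8],[20,-33,-3.8],[-40,0,-3.8]])/1000
T=np.array([[410.5,245.5],[433.1,253.64],[414.5,269.5]])
def W(p,l): return R.from_euler('z',p[3]).apply(l)+p[:3]
p0=[.49,-.213,.073,-.33]
S=np.array([[250.5,174],[273.8,174],[259.62,187.38]])
print('pred scene',proj('scene',W(p0,loc)))
print('bp',back('top',T,.0692))
pr=proj('scene',W(p0,loc))
from scipy.optimize import linear_sum_assignment
ii=linear_sum_assignment(np.linalg.norm(pr[:,None]-S[None],axis=2))[1]; S=S[ii]; print(ii)
for nm,use in (('top',(1,0)),('both',(1,1)),('sc',(0,1))):
    f=lambda p:np.r_[use[0]*(proj('top',W(p,loc))-T).ravel(),use[1]*(proj('scene',W(p,loc))-S).ravel(),(p[2]-.073)*1000/2]
    q=least_squares(f,p0); print('seat',nm,q.x,q.fun)
# plate
cs=np.array([[20,12,63],[20,-12,63],[-20,-12,63],[-20,12,63]])/1000
for z in (.073,): print('grip top px->',back('top',[[265,253]],z),'slab',back('top',[[265.5,253.5]],.028))
print('grip sc px->',back('scene',[[378.59,254.4]],.073))
E
python3 - <<'E'
import sys; sys.path.insert(0,'.')
import cv2,numpy as np
t=cv2.imread('pics/top0.png'); s=cv2.imread('pics/scene0.png')
f=lambda im,x,y,w,h:cv2.resize(im[y:y+h,x:x+w],(800,600),interpolation=cv2.INTER_NEAREST)
cv2.imwrite('pics/tp.png',f(t,238,227,64,48)); cv2.imwrite('pics/sp.png',f(s,345,240,72,54))
E
```

```text
pred scene [[259.5767 187.2507]
 [250.2471 173.8291]
 [273.6633 173.8274]]
bp [[ 0.5217 -0.1856  0.0692]
 [ 0.5004 -0.2491  0.0692]
 [ 0.4548 -0.1976  0.0692]]
[2 0 1]
seat top [ 0.4923 -0.2107  0.073  -0.3308] [ 0.1691 -0.086  -0.2315 -0.0336  0.0624  0.1195 -0.      0.     -0.
  0.     -0.      0.      0.0029]
seat both [ 0.4917 -0.2108  0.0738 -0.3328] [ 0.2492  0.0778 -0.1543  0.1769  0.0988  0.3038 -0.0141  0.3218 -0.1811
  0.2296 -0.0349  0.2706  0.4042]
seat sc [ 0.4902 -0.2122  0.073  -0.3356] [ 0.      0.      0.      0.      0.      0.      0.0266  0.0298 -0.0697
 -0.0597  0.0425  0.0262 -0.003 ]
grip top px-> [[0.4904 0.2209 0.073 ]] slab [[0.4911 0.2237 0.028 ]]
grip sc px-> [[0.4915 0.2234 0.073 ]]
```

View pics/tp.png

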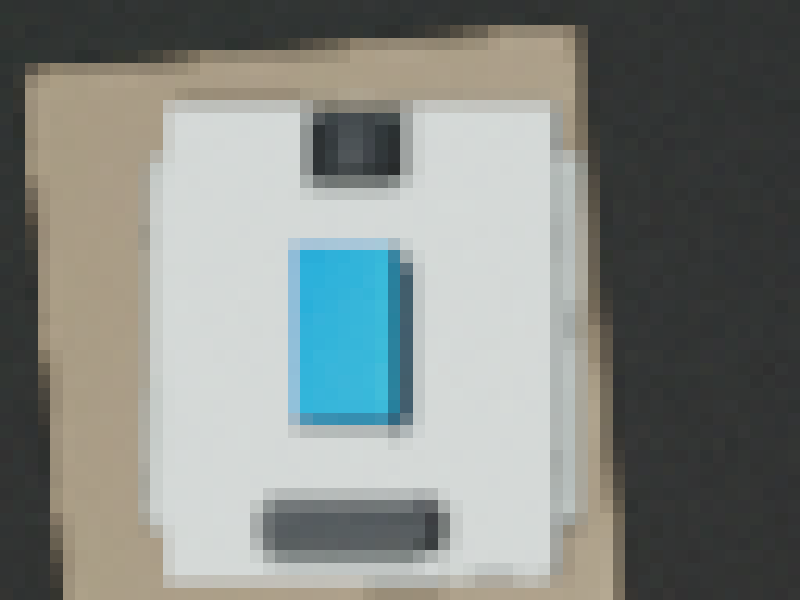

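```bash
python3 - <<'E'
from h import *
np.set_printoptions(precision=4,suppress=True)
a=back('top',[[265.2,253.1]],.073)[0]; b=back('top',[[266,254.]],.028)[0]; print(a,b)
u=back('top',[[266,235.],[266,273]],.028); d=u[0]-u[1]; print('x axis yaw',np.arctan2(d[1],d[0]))
cs=np.array([[20,12,63],[20,-12,63],[-20,-12,63],[-20,12,63],[55,45,18],[55,-45,18],[-55,-45,18],[-55,45,18]])/1000
im=cv2.imread('pics/sp.png'); 
Y=np.arctan2(d[1],d[0])
P=R.from_euler('z',Y).apply(cs)+[a[0]/2+b[0]/2,a[1]/2+b[1]/2,.010]
for q in (proj('scene',P)-[345,240]+.5)*800/72: cv2.circle(im,tuple(int(v) for v in q),5,(0,0,255),-1)
cv2.imwrite('pics/sp2.png',im)
im=cv2.imread('pics/tp.png')
for q in (proj('top',P)-[238,227]+.5)*12.5: cv2.circle(im,tuple(int(v) for v in q),5,(0,0,255),-1)
cv2.imwrite('pics/tp2.png',im)
E
```

```text
[0.4902 0.2203 0.073 ] [0.4897 0.2222 0.028 ]
x axis yaw 0.03133617092331717
```

View pics/sp2.png

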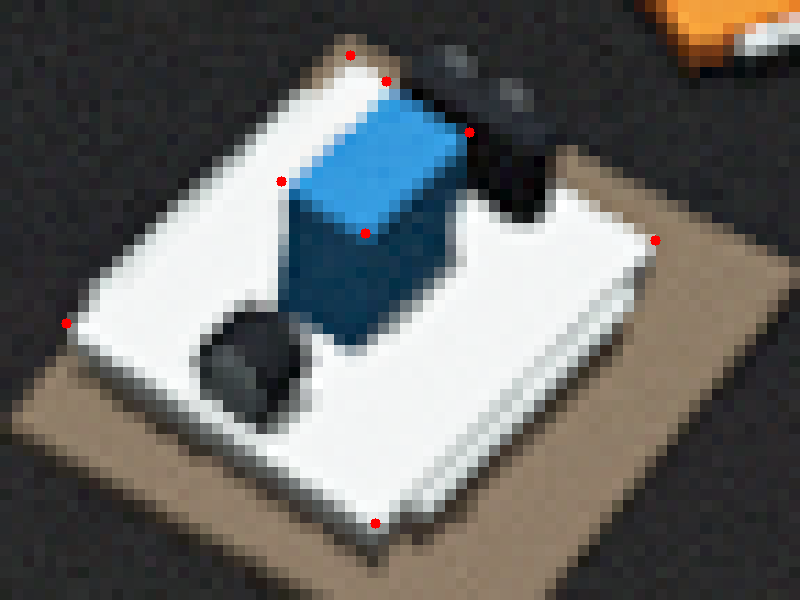

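View pics/tp2.png

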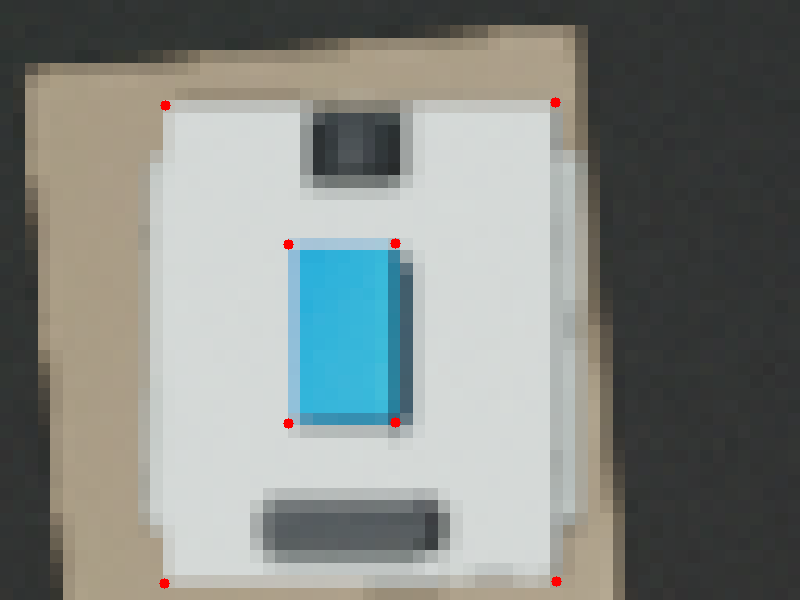

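Plate: (0.490, 0.2213), yaw 0.031. Seat: (0.492, −0.211, 0.073), yaw −0.331. Overlay fits to within 1 px, and the heights and sizes match the description. I'll grasp now.

```bash
cat >> h.py <<'E'
def down(yaw,sgn):  # tool x along sgn*plate y
    x=sgn*np.array([-np.sin(yaw),np.cos(yaw),0]); z=np.array([0,0,-1.]); M=np.c_[x,np.cross(z,x),z]
    q=R.from_matrix(M).as_quat(); return np.r_[q[3],q[:3]]
def st():
    print('t',round(telemetry.current_t(),2),'p',np.round(telemetry.current_ee_pos(),4),'F',np.round(telemetry.current_wrist_force(),2),'M',np.round(telemetry.current_torque(),2),'o',round(telemetry.current_opening(),4))
E
python3 - <<'E'
from h import *
for s in (1,-1):
    for p,y in (([.49,.2213,.061],.031),([.492,-.211,.15],-.331)):
        j=inverse_kinematics(p,down(y,s)); print(s,None if j is None else np.round(j,2))
E
```

```text
1 [ 0.29  0.34  1.8  -0.    1.01 -1.31]
1 [-0.54  0.25  1.67 -0.    1.22 -1.77]
-1 [ 0.29  0.34  1.8  -0.    1.01  1.83]
-1 [-0.54  0.25  1.67 -0.    1.22  1.37]
```

```bash
python3 - <<'E'
from h import *
q=down(.031,1)
r.move_to([.49,.2213,.16],q); st()
gripper_to(.055); r.move_l([.49,.2213,.061],vel=.1); st()
gripper_to(.0,f_grip=55); st()
im=vision.snapshot('scene'); cv2.imwrite('pics/grip_s.png',cv2.resize(im[190:330,300:480,::-1],(720,560)))
r.move_l([.49,.2213,.071],vel=.03); st()
E
```

```text
t 2.56 p [0.4898 0.222  0.1601] F [-0.34 -1.03  0.15] M [ 0.05 -0.02 -0.01] o 0.094
t 4.47 p [0.4906 0.2215 0.0616] F [-0.72 -0.19 -0.08] M [ 0.02  0.02 -0.03] o 0.0553
t 5.07 p [0.4901 0.2212 0.0611] F [-0.21  0.5   0.97] M [-0.03  0.02  0.06] o 0.0234
t 5.6 p [0.4899 0.2213 0.071 ] F [-0.15 -0.27 -4.3 ] M [ 0.01 -0.01  0.02] o 0.0231
```

View pics/grip_s.png

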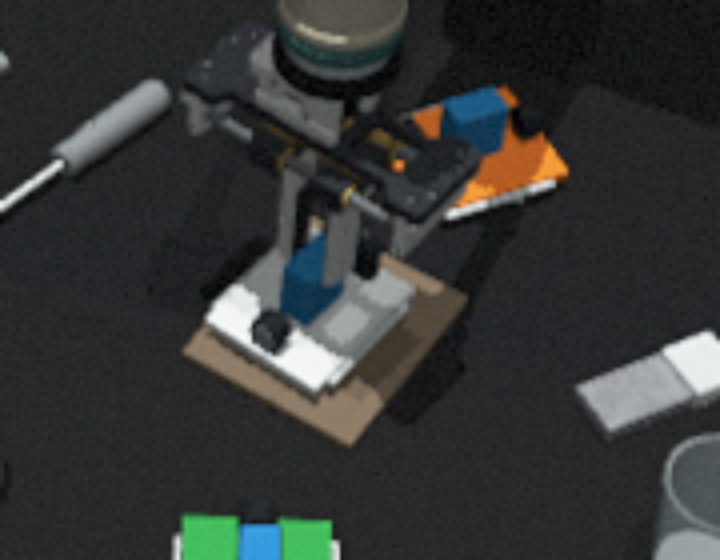

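The plate is gripped (opening 23 mm, load 4.3 N). I'll lift it and carry it over the mount.

```bash
python3 - <<'E'
from h import *
r.move_l([.49,.2213,.18],vel=.15); r.hold(.1); st()
r.move_to([.4923,-.2107,.18],down(-.331,1)); 
r.move_l([.4923,-.2107,.149],vel=.08); r.hold(.2); st()
for n in ('top','scene'):
    im=vision.snapshot(n); cv2.imwrite(f'pics/hov_{n}.png',im[:,:,::-1])
t=cv2.imread('pics/hov_top.png')[212:302,362:482]; s=cv2.imread('pics/hov_scene.png')[110:230,200:360]
cv2.imwrite('pics/hov.png',np.vstack([cv2.resize(t,(400,300),interpolation=2),cv2.resize(s,(400,300),interpolation=2)]))
E
```

```text
t 6.58 p [0.489  0.221  0.1786] F [-0.33 -0.4  -3.99] M [ 0.04  0.03 -0.02] o 0.0234
t 8.9 p [ 0.4928 -0.2109  0.1496] F [-0.52  0.58 -4.46] M [0.07 0.03 0.  ] o 0.0235
```

View pics/hov.png

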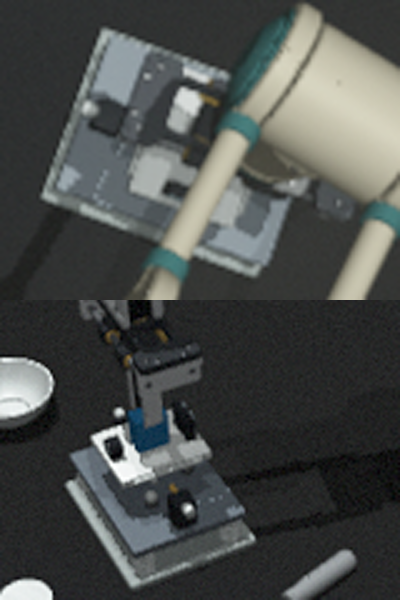

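```bash
python3 - <<'E'
from h import *
s=cv2.imread('pics/hov_scene.png'); x0,y0,w,h=225,145,80,60
im=cv2.resize(s[y0:y0+h,x0:x0+w],(800,600),interpolation=cv2.INTER_NEAREST)
cs=np.array([[20,12,63],[20,-12,63],[-20,-12,63],[-20,12,63],[55,45,18],[55,-45,18],[-55,-45,18],[-55,45,18],[20,12,18],[-20,12,18],[55,45,8],[-40,50,13],[40,50,13]])/1000
P=R.from_euler('z',-.331).apply(cs)+[.4928,-.2109,.0986]
for q in (proj('scene',P)-[x0,y0]+.5)*10: cv2.circle(im,tuple(int(v) for v in q),4,(0,0,255),-1)
cv2.imwrite('pics/hov2.png',im)
E
```

```text
(no output)
```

View pics/hov2.png

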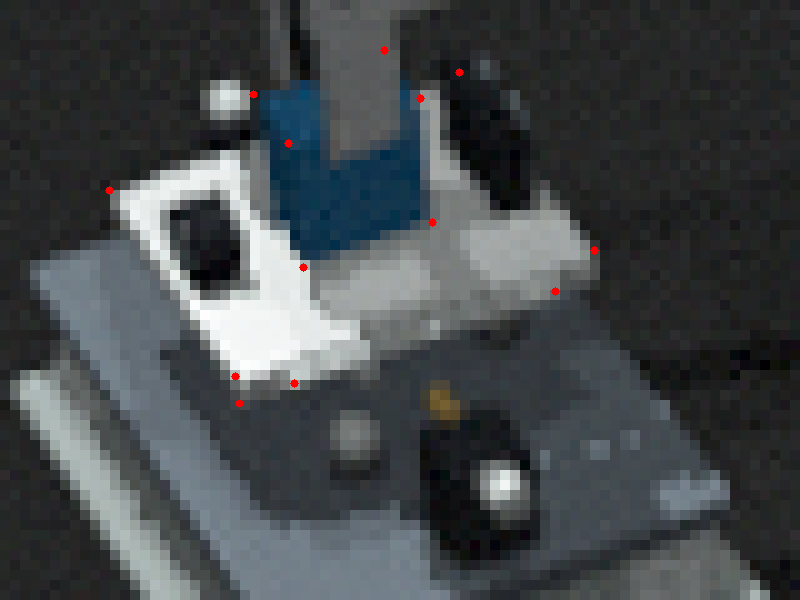

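The overlay agrees with FK to about 0.3 px. The scene camera's ball offset is explained by highlights: the shaded ball sits about 1 px lower and matches the top-camera pose. I'll press in small steps and watch the force.

```bash
python3 - <<'E'
from h import *
x,y=.4924,-.2108
r.move_l([x,y,.137],vel=.06); r.hold(.1); st()
f0=-4.3; pk=0; zc=None; z=.137
while z>.1195:
    z-=.0005; r.move_l([x,y,z],vel=.015)
    F=np.mean([telemetry.current_wrist_force() for _ in range(3)],axis=0); f=F[2]-f0
    p=telemetry.current_ee_pos(); M=telemetry.current_torque()
    print(round(telemetry.current_t(),2),round(p[2]*1000,1),'f',round(f,2),'xy',np.round(F[:2],1),'M',np.round(M,2))
    if zc is None and f>1.5: zc=z
    pk=max(pk,f)
    if f>26 or f<pk-3: print('stop',pk); break
st()
im=vision.snapshot('scene'); cv2.imwrite('pics/press1.png',cv2.resize(im[145:205,225:305,::-1],(800,600),interpolation=0))
E
```

```text
t 9.45 p [ 0.4924 -0.2108  0.1369] F [ 0.36  0.96 -2.87] M [ 0.01 -0.05 -0.04] o 0.023
9.7 136.6 f -0.44 xy [-1.   0.6] M [0.02 0.02 0.03]
9.95 136.0 f 1.07 xy [0.3 0.5] M [-0.02 -0.07  0.02]
10.2 135.4 f -0.5 xy [-0.6  0.2] M [0.01 0.03 0.02]
10.45 135.0 f 0.41 xy [-1.  -0.3] M [ 0.02 -0.04  0.02]
10.7 134.4 f -0.22 xy [-0.  -0.6] M [0.01 0.03 0.02]
10.95 134.0 f 0.61 xy [-0.5 -0.2] M [-0.01 -0.01 -0.04]
11.2 133.5 f 0.13 xy [ 0.5 -0.6] M [-0.01 -0.03  0.07]
11.45 133.0 f 0.13 xy [-0.7  1. ] M [0.   0.02 0.01]
11.7 132.6 f 0.26 xy [0.  0.1] M [ 0.01 -0.02 -0.03]
11.95 132.1 f 0.8 xy [ 0.6 -0.2] M [ 0.06 -0.02 -0.03]
12.2 131.6 f 1.41 xy [-0.1  0.8] M [ 0.06 -0.02  0.01]
12.45 131.1 f 1.96 xy [-0.4  0.7] M [ 0.02 -0.02  0.05]
12.7 130.6 f 3.6 xy [0.3 1.2] M [ 0.08 -0.03  0.  ]
12.95 130.1 f 4.82 xy [0.4 0.2] M [ 0.04  0.02 -0.02]
13.2 129.6 f 3.59 xy [-0.3  0.7] M [ 0.07 -0.01 -0.03]
13.45 129.1 f 5.13 xy [0.2 0.9] M [ 0.04  0.02 -0.07]
13.7 128.6 f 5.78 xy [0.2 1.2] M [ 0.08 -0.08 -0.03]
13.95 128.1 f 6.21 xy [0.3 0.9] M [ 0.07 -0.04 -0.01]
14.2 127.6 f 7.13 xy [-0.5  0.7] M [ 0.08 
[... 269 characters left out ...]
01 -0.02]
15.7 124.9 f 10.25 xy [0.7 1.4] M [ 0.1   0.04 -0.04]
15.95 124.5 f 11.48 xy [-0.1  1.7] M [0.06 0.15 0.02]
16.2 124.1 f 11.21 xy [0.8 1.1] M [ 0.09  0.13 -0.06]
16.45 123.7 f 12.05 xy [-1.2  1. ] M [ 0.09  0.18 -0.04]
16.7 123.3 f 13.19 xy [0.2 1.5] M [ 0.1   0.11 -0.04]
16.95 122.9 f 13.87 xy [-0.7  1.8] M [0.06 0.15 0.01]
17.2 122.5 f 14.18 xy [-0.6  1. ] M [0.09 0.17 0.03]
17.45 122.1 f 15.09 xy [-0.2  0.7] M [0.05 0.21 0.  ]
17.7 121.7 f 14.28 xy [-0.5  1.2] M [ 0.12  0.24 -0.03]
17.95 121.3 f 15.46 xy [-0.5  1.3] M [ 0.11  0.32 -0.02]
18.2 120.9 f 15.82 xy [-0.7  1.5] M [ 0.13  0.28 -0.06]
t 18.2 p [ 0.4929 -0.211   0.1209] F [-0.72  1.47 11.52] M [ 0.13  0.28 -0.06] o 0.0233
```

View pics/press1.png

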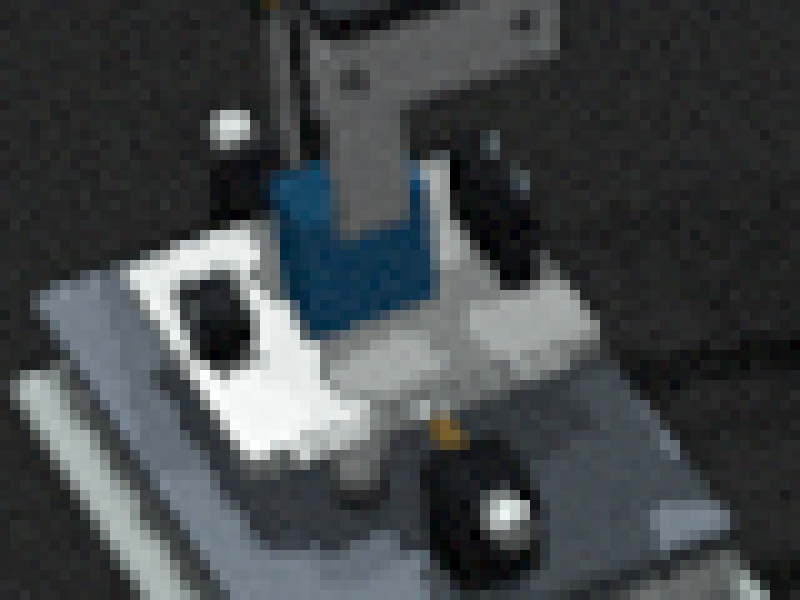

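The force rises linearly at about 1.5 N/mm with no snap yet. Before going deeper I'll measure the real sink and the plate-to-seat gap from the image.

```bash
cat > sink.py <<'E'
from h import *
ref=cv2.imread('pics/hov_scene.png')
def sink(im):  # bgr
    out=[]
    for (x,y,w,h,l) in ((266,186,14,16,(0,75,10)),(294,190,8,14,(-60,90,-15.8)),(244,151,7,7,(0,-90,10))):
        U=8; a=cv2.resize(ref[y:y+h,x:x+w],None,fx=U,fy=U,interpolation=cv2.INTER_CUBIC)
        b=cv2.resize(im[y-3:y+h+8,x-3:x+w+4],None,fx=U,fy=U,interpolation=cv2.INTER_CUBIC)
        m=cv2.matchTemplate(b,a,cv2.TM_CCOEFF_NORMED); _,s,_,loc=cv2.minMaxLoc(m)
        d=np.array(loc)/U-3
        P=R.from_euler('z',-.331).apply(np.array(l)/1000)+[.4923,-.2107,.073]
        g=(proj('scene',P-[0,0,.01])-proj('scene',P))[0]/10
        out.append((round(float(d@g/(g@g)),1),round(s,2),d.tolist()))
    return out
E
python3 - <<'E'
from sink import *
im=vision.snapshot('scene')[:,:,::-1].copy(); cv2.imwrite('pics/p1.png',im)
print(sink(im))
# plate displacement: mirror/lens patch
U=8
for (x,y,w,h,l) in ((239,163,12,13,(45,0,30)),(253,158,15,14,(0,12,30)),(270,150,10,16,(-43,0,35))):
    a=cv2.resize(ref[y:y+h,x:x+w],None,fx=U,fy=U,interpolation=2); b=cv2.resize(im[y-3:y+h+13,x-4:x+w+5],None,fx=U,fy=U,interpolation=2)
    _,s,_,loc=cv2.minMaxLoc(cv2.matchTemplate(b,a,5)); d=np.array(loc)/U-[4,3]
    P=R.from_euler('z',-.331).apply(np.array(l)/1000)+[.4923,-.2107,.0986]; g=(proj('scene',P-[0,0,.01])-proj('scene',P))[0]/10
    print('plate',d,round(float(d@g/(g@g)),1),s)
st()
E
```

```text
[(10.6, 0.98, [0.375, 2.75]), (8.6, 0.79, [1.25, 2.125]), (11.1, 0.99, [0.375, 2.875])]
plate [1.    7.625] 28.1 0.9698131084442139
plate [0.625 7.75 ] 28.5 0.9758592247962952
plate [0.5  7.25] 26.6 0.9671729207038879
t 18.3 p [ 0.4929 -0.211   0.1209] F [-1.41  1.44 11.31] M [ 0.16  0.3  -0.01] o 0.0234
```

Sink is 10.8 mm at 15.8 N, so k is about 1.46 N/mm, and the noses have hardly given yet. That leaves margin to about 24 N, so I'll continue in small steps.

```bash
python3 - <<'E'
from sink import *
x,y=.4924,-.2108
f0=-4.3; pk=15; z=.1195
while z>.111:
    z-=.0005; r.move_l([x,y,z],vel=.015)
    F=np.mean([telemetry.current_wrist_force() for _ in range(3)],axis=0); f=F[2]-f0
    p=telemetry.current_ee_pos(); M=telemetry.current_torque()
    print(round(telemetry.current_t(),2),round(p[2]*1000,1),'f',round(f,2),'xy',np.round(F[:2],1),'M',np.round(M,2))
    pk=max(pk,f)
    if f>21.5 or f<pk-3: print('stop',pk); break
im=vision.snapshot('scene')[:,:,::-1].copy(); cv2.imwrite('pics/p2.png',im); print(sink(im)); st()
E
```

```text
18.55 120.5 f 16.27 xy [-0.7  1.4] M [ 0.15  0.36 -0.02]
18.8 120.1 f 17.09 xy [-1.   2.2] M [ 0.12  0.43 -0.08]
19.05 119.7 f 17.37 xy [-1.9  1.9] M [ 0.2   0.34 -0.03]
19.3 119.3 f 17.42 xy [-1.   0.7] M [ 0.08  0.38 -0.05]
19.55 118.9 f 19.23 xy [-1.2  2.2] M [ 0.06  0.47 -0.07]
19.8 117.3 f 9.56 xy [-0.9  3. ] M [ 0.35  0.16 -0.01]
stop 19.2292314563184
[(6.2, 0.97, [0.125, 1.625]), (4.5, 0.87, [0.625, 1.125]), (6.3, 0.99, [0.25, 1.625])]
t 19.85 p [ 0.492  -0.2104  0.1169] F [-0.91  1.46  5.91] M [0.26 0.15 0.05] o 0.0231
```

It snapped: the force fell from 19 N to 10 N and the platform rose to a sink of about 6.3 mm. I'll ease up until only the plate's weight rests on the mount, then look.

```bash
python3 - <<'E'
from sink import *
p=telemetry.current_ee_pos()
z=.1145
for i in range(9):
    F=np.mean([telemetry.current_wrist_force() for _ in range(4)],axis=0); f=F[2]+4.3
    print(round(telemetry.current_ee_pos()[2]*1000,1),'f',round(f,2))
    if f<4.6: break
    z+=.0007; r.move_l([.4924,-.2108,z],vel=.02)
im=vision.snapshot('scene')[:,:,::-1].copy(); print(sink(im)); st()
cv2.imwrite('pics/p3.png',cv2.resize(im[145:205,225:305],(800,600),interpolation=0))
E
```

```text
116.9 f 10.21
115.5 f 11.87
116.1 f 11.01
116.7 f 10.45
117.2 f 10.03
117.8 f 8.67
118.4 f 8.0
119.1 f 6.52
119.8 f 5.51
[(2.9, 0.97, [0.125, 0.75]), (2.0, 0.95, [0.25, 0.5]), (2.9, 0.98, [0.125, 0.75])]
t 22.15 p [ 0.4921 -0.2105  0.1206] F [-1.38  3.73 -0.2 ] M [0.71 0.36 0.05] o 0.023
```

View pics/p3.png

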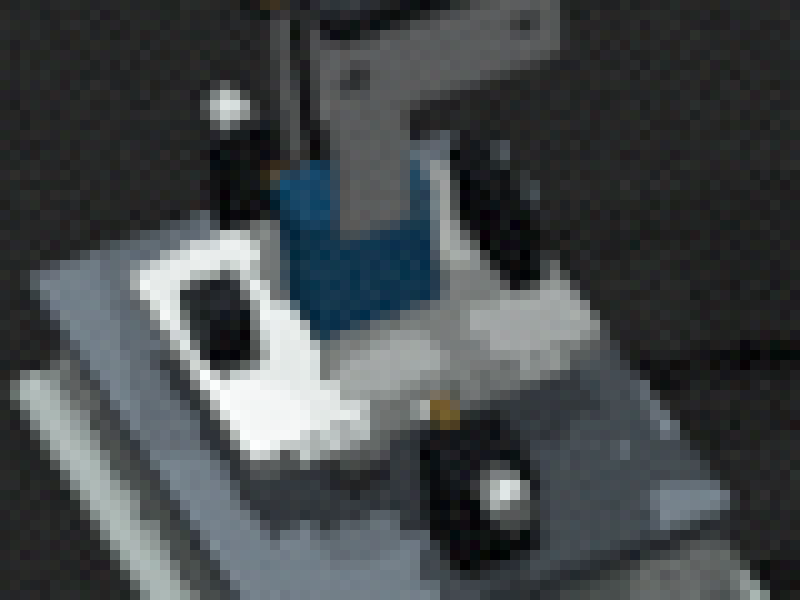

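The noses are over the edge rods and the plate is home within measurement. I'll release with a partial opening, back off and check.

```bash
python3 - <<'E'
from sink import *
gripper_to(.048); r.hold(.2); st()
r.move_l([.4924,-.2108,.20],vel=.12); st()
r.move_to([.33,.05,.30],down(0,1)); st()
np.set_printoptions(precision=4,suppress=True)
for n in ('top','scene'):
    im=vision.snapshot(n)[:,:,::-1].copy(); cv2.imwrite(f'pics/end_{n}.png',im)
    for k in ('plate','grip','vee','seat','edge_rod'): print(n,k,[(np.round(d['at'],4).tolist(),round(d['score'],2)) for d in models.mark_of(k,n) if d['at'][1]<-.1])
    if n=='scene': print(sink(im))
cs=np.array([[20,12,63],[20,-12,63],[-20,-12,63],[-20,12,63],[55,45,18],[55,-45,18],[-55,-45,18],[-55,45,18],[0,51.5,16.5],[0,-51.5,16.5]])/1000
P=R.from_euler('z',-.331).apply(cs)+[.4923,-.2107,.0703]
o=[]
for n,x0,y0 in (('top',380,222),('scene',225,145)):
    im=cv2.imread(f'pics/end_{n}.png'); im=cv2.resize(im[y0:y0+60,x0:x0+80],(560,420),interpolation=0)
    b=im.copy()
    for q in (proj(n,P)-[x0,y0]+.5)*7: cv2.circle(b,tuple(int(v) for v in q),3,(0,0,255),-1)
    cv2.imwrite(f'pics/endc_{n}.png',b)
E
```

```text
t 22.93 p [ 0.4924 -0.2109  0.1208] F [-0.23 -0.41  0.41] M [ 0.   -0.02  0.  ] o 0.0482
t 23.74 p [ 0.4919 -0.2105  0.1994] F [-0.13 -1.18 -0.84] M [ 0.05  0.02 -0.02] o 0.0478
t 24.97 p [0.3307 0.0495 0.2996] F [-0.65 -0.28  0.48] M [-0.01 -0.02  0.05] o 0.0477
top plate [([0.492, -0.2123, 0.0697], 0.71)]
top grip [([0.4946, -0.2122, 0.1344], 0.86), ([0.7408, -0.1319, -0.0031], 0.67)]
top vee [([0.4544, -0.195, 0.0662], 0.94)]
top seat []
top edge_rod [([0.5065, -0.166, 0.0824], 0.72)]
scene plate [([0.4911, -0.2121, 0.068], 0.94), ([0.4867, -0.4893, -0.0016], 0.72)]
scene grip [([0.4907, -0.2085, 0.1311], 0.67)]
scene vee [([0.4557, -0.1961, 0.0721], 0.68)]
scene seat [([0.4916, -0.2115, 0.071], 0.64)]
scene edge_rod [([0.5065, -0.1696, 0.0845], 0.57), ([0.4513, -0.1966, 0.0724], 0.16)]
[(1.9, 0.9, [0.0, 0.5]), (1.0, 0.87, [0.25, 0.25]), (2.9, 0.98, [0.125, 0.75])]
```

View pics/endc_top.png

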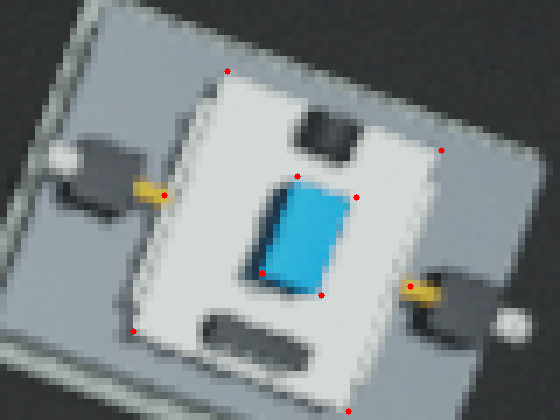

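View pics/endc_scene.png

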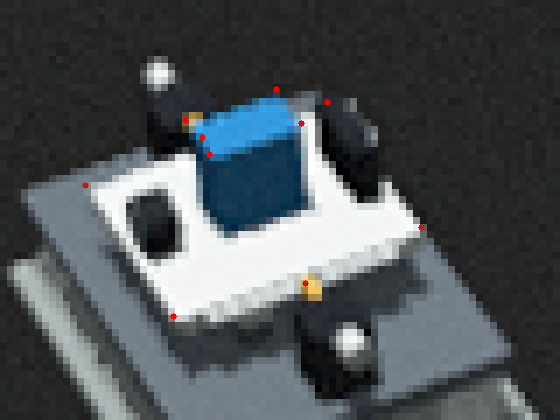

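View pics/end_scene.png

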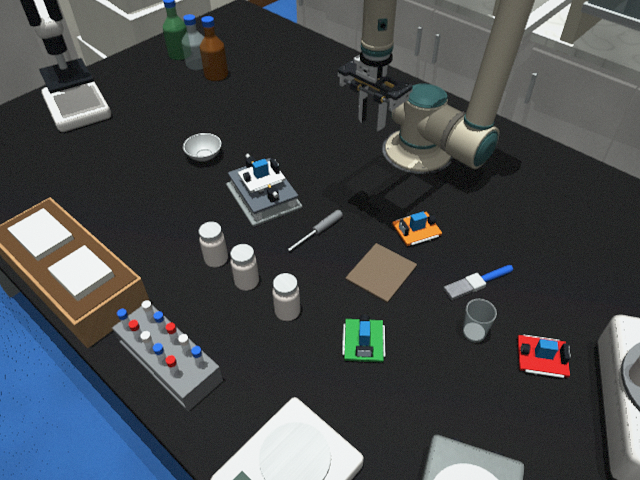

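The plate looks level and home, and the bystanders are where they were. One more numeric check of tilt and offset: block-top and slab centroids against the model.

```bash
python3 - <<'E'
from h import *
from scipy.optimize import least_squares
hsv=lambda c:cv2.cvtColor(c,cv2.COLOR_BGR2HSV)
top=np.array([[20,12,63],[20,-12,63],[-20,-12,63],[-20,12,63]])/1000
slab=np.array([[55,45,18],[55,-45,18],[-55,-45,18],[-55,45,18]])/1000
P0=R.from_euler('z',-.331)
W={}
for n,(x,y,w,h),vmin in (('top',(380,222,80,60),185),('scene',(225,145,80,60),185)):
    im=cv2.imread(f'pics/end_{n}.png')[y:y+h,x:x+w]; U=8; im=cv2.resize(im,None,fx=U,fy=U,interpolation=cv2.INTER_CUBIC)
    H=hsv(im); m=((H[...,0]>85)&(H[...,0]<118)&(H[...,1]>110)&(H[...,2]>165)).astype(np.uint8)
    M=cv2.moments(m,True); c=np.array([M['m10'],M['m01']])/M['m00']; c=(c+.5)/U-.5+[x,y]
    pr=proj(n,P0.apply(top)+[.4923,-.2107,.0705]).mean(0)
    print(n,'blue area px',M['m00']/U/U,'pred',cv2.contourArea(proj(n,P0.apply(top)+[.4923,-.2107,.0705]).astype(np.float32)),'meas-pred',c-pr)
    w_=(im.min(2)>150).astype(np.uint8); cn=max(cv2.findContours(w_,0,1)[0],key=cv2.contourArea); hull=cv2.convexHull(cn)
    ap=cv2.approxPolyN(hull,4,ensure_convex=True)[0] if hasattr(cv2,'approxPolyN') else cv2.boxPoints(cv2.minAreaRect(hull))
    ap=(ap+.5)/U-.5+[x,y]; pc=proj(n,P0.apply(slab)+[.4923,-.2107,.0705])
    for q in pc: print('  corner diff',np.round(ap[np.argmin(np.linalg.norm(ap-q,axis=1))]-q,2))
# sensitivity
for nm,rv in (('roll x .05',[.05,0,0]),('pitch y .05',[0,.05,0])):
    for n in('top','scene'): print(nm,n,(proj(n,P0.apply(R.from_rotvec(rv).apply(top))+[.4923,-.2107,.0705])-proj(n,P0.apply(top)+[.4923,-.2107,.0705])).mean(0))
E
```

```text
top blue area px 118.484375 pred 133.35537758516148 meas-pred [-0.57618943  0.28167645]
  corner diff [-2.45 -1.59]
  corner diff [2.82 0.62]
  corner diff [1.23 1.27]
  corner diff [-2.28 -0.34]
scene blue area px 72.59375 pred 78.5647047762759 meas-pred [0.44962541 0.81216755]
  corner diff [1.31 2.85]
  corner diff [-0.43 -0.03]
  corner diff [-2.75  1.04]
  corner diff [4.13 1.47]
roll x .05 top [1.09858734 0.40924374]
roll x .05 scene [-0.4576     -0.61380992]
pitch y .05 top [ 0.38613166 -1.09375654]
pitch y .05 scene [-1.01816261  0.37064547]
```

The corner extraction was too crude to trust, and the blue centroid leaves about 0.03 rad of tilt ambiguous. I'll settle it by touch: closed fingers on the slab at y = ±29 mm, light guard. This also shows whether both sides are down.

```bash
python3 - <<'E'
from h import *
gripper_to(0.0,f_grip=10)
c=np.array([.4923,-.2107,0]); Q=R.from_euler('z',-.331); q=down(-.331,1)
for yy in (.029,-.029):
    a=c+Q.apply([0,yy,0])
    r.move_to([a[0],a[1],.165],q)
    r.move_l([a[0],a[1],.121],vel=.1); r.hold(.1); f0=np.mean([telemetry.current_wrist_force()[2] for _ in range(5)])
    hit=r.move_l([a[0],a[1],.106],vel=.012,guard=4.0)
    z=telemetry.current_ee_pos()[2]; F=np.mean([telemetry.current_wrist_force() for _ in range(5)],axis=0)
    print(yy,hit,'tip-height z',round((z-.025)*1000,2),'F',np.round(F,2),f0,'t',telemetry.current_t())
    r.move_l([a[0],a[1],.165],vel=.12)
E
```

```text
0.029 False tip-height z 81.09 F [ 0.11 -0.63  0.4 ] -0.10224847748352225 t 29.7167
-0.029 False tip-height z 81.09 F [0.17 0.91 0.69] -0.42078855353711 t 32.7917
```

```bash
python3 - <<'E'
from h import *
st(); print(r.nose_length, telemetry.current_tool_rot())
for n,(x,y,w,h) in (('top',(350,200,120,90)),('scene',(200,100,120,90))):
    im=vision.snapshot(n)[:,:,::-1].copy(); cv2.imwrite(f'pics/tc_{n}.png',cv2.resize(im[y:y+h,x:x+w],(720,540),interpolation=2))
E
```

```text
t 33.43 p [ 0.4825 -0.2379  0.1646] F [-0.09 -0.48 -1.13] M [ 0.04 -0.04  0.07] o 0.0003
0.025 [-3.30048035e-04  8.13942536e-01  5.80945287e-01 -1.11560325e-04]
```

View pics/tc_scene.png

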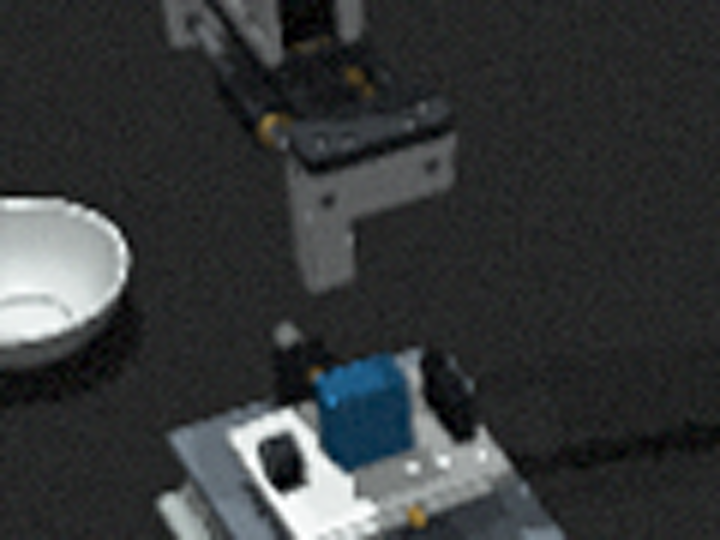

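View pics/tc_top.png

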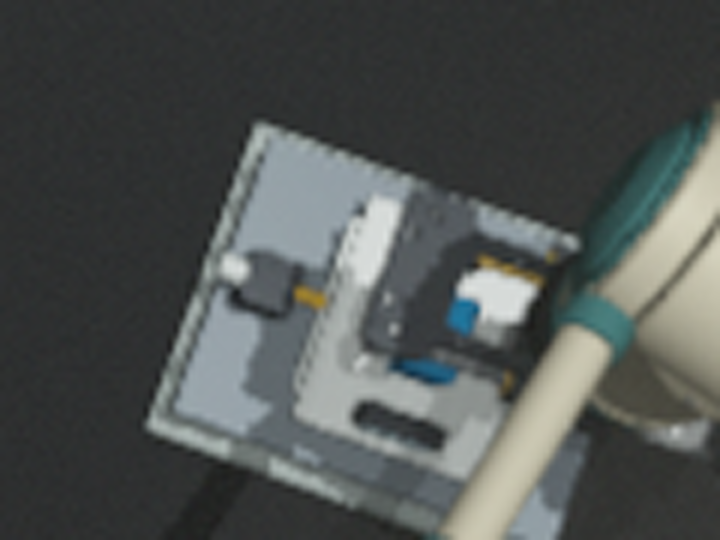

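```bash
python3 - <<'E'
from h import *
for dz in (0,.006,.015,.025): print(dz,(proj('scene',[.4825,-.2379,.1646-dz])-[200,100])*6)
print(proj('scene',[[.4923,-.2107,.1333]])*1)
E
```

```text
0 [[325.20809485 284.68150702]]
0.006 [[326.38134722 294.77361478]]
0.015 [[328.12924477 309.80871802]]
0.025 [[330.05468148 326.37098143]]
[[259.25846434 161.94406676]]
```

The rendered finger tip is only about 5 mm ahead of the TCP, not 25, so those touches never reached the slab (no force, consistent). I'll repeat lower; contact should come at TCP ≈ 0.093.

```bash
python3 - <<'E'
from h import *
c=np.array([.4923,-.2107,0]); Q=R.from_euler('z',-.331); q=down(-.331,1)
for i,yy in enumerate((-.029,.029)):
    a=c+Q.apply([0,yy,0])
    if i: r.move_l([a[0],a[1],.16],vel=.15)
    hit=r.move_l([a[0],a[1],.104],vel=.12,guard=6.)
    if not hit: hit=r.move_l([a[0],a[1],.085],vel=.015,guard=4.0)
    z=telemetry.current_ee_pos()[2]; F=np.mean([telemetry.current_wrist_force() for _ in range(5)],axis=0)
    print(yy,hit,'tcp z',round(z*1000,2),'F',np.round(F,2),'t',telemetry.current_t())
    r.move_l([a[0],a[1],.16],vel=.15)
E
```

```text
-0.029 False tcp z 85.11 F [ 0.15 -0.42  0.45] t 35.6083
0.029 False tcp z 85.1 F [ 0.15 -0.09  0.64] t 38.825
```

```bash
python3 - <<'E'
from sink import *
st()
r.move_to([.35,.02,.28],down(-.1,1)); st()
o=[]
for n,(x,y,w,h) in (('top',(372,217,96,72)),('scene',(217,140,96,72))):
    im=vision.snapshot(n)[:,:,::-1].copy(); cv2.imwrite(f'pics/f_{n}.png',im); o.append(cv2.resize(im[y:y+h,x:x+w],(560,420),interpolation=2))
    e=cv2.imread(f'pics/end_{n}.png'); d=cv2.absdiff(im,e)[y:y+h,x:x+w]; print(n,'mean diff',d.mean(),'max',d.max())
    print(n,[(np.round(k['at'],4).tolist(),round(k['score'],2)) for k in models.mark_of('plate',n) if -.4<k['at'][1]<-.1])
cv2.imwrite('pics/f.png',np.hstack([cv2.resize(a,(400,300)) for a in o]))
print(sink(im), telemetry.current_t())
E
```

```text
t 39.48 p [ 0.5012 -0.183   0.1595] F [-0.2  -0.13 -0.46] M [ 0.06 -0.04 -0.01] o 0.0005
t 40.56 p [0.3506 0.0195 0.2794] F [0.58 0.1  0.4 ] M [ 0.1  -0.   -0.03] o 0.0006
top mean diff 1.0584490740740742 max 11
top [([0.493, -0.214, 0.073], 0.72)]
scene mean diff 3.1610243055555554 max 21
scene [([0.4891, -0.2117, 0.067], 0.96)]
[(1.9, 0.9, [0.0, 0.5]), (1.6, 0.87, [0.375, 0.375]), (2.9, 0.98, [0.125, 0.75])] 40.7583
```

View pics/f.png

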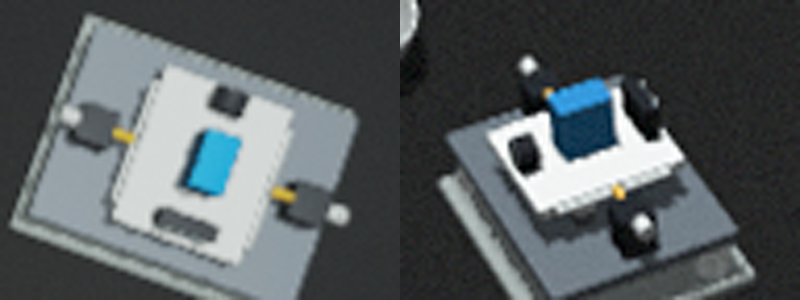

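Nothing moved during the touches (image differences are noise only). The clock stands still, so I can settle the tilt offline by comparing the level plate on the pad with the seated plate, using the same method for both.

```bash
cat > tilt.py <<'E'
from h import *
from scipy.optimize import least_squares
U=4
def box(x0,x1,y0,y1,z0,z1):
    return np.array([[x,y,z] for x in(x0,x1) for y in(y0,y1) for z in(z0,z1)])/1000.
B=[(box(-40,40,-50,-44,10,16),'w'),(box(-40,40,44,50,10,16),'w'),(box(-55,55,-45,45,8,18),'w'),]
D=[box(-49,-37,-19,19,18,48),box(36,53,-8.5,8.5,18,43)]
blk=box(-20,20,-12,12,18,63); btop=np.array([[20,12,63],[20,-12,63],[-20,-12,63],[-20,12,63]])/1000; stop=np.array([[55,45,18],[55,-45,18],[-55,-45,18],[-55,45,18]])/1000
def W(p,l): return R.from_rotvec([p[3],p[4],0]).apply(R.from_euler('z',p[5]).apply(l)) + p[:3] if 0 else (R.from_euler('z',p[5])*R.from_rotvec([p[3],p[4],0])).apply(l)+p[:3]
def soft(n,poly,win,hull=True):
    x,y,w,h=win; q=(proj(n,poly)-[x,y]+.5)*U*1.0
    m=np.zeros((h*U,w*U),np.uint8); q=np.round((q-.5)*256).astype(np.int32)
    q=cv2.convexHull(q); cv2.fillConvexPoly(m,q,255,cv2.LINE_AA,8)
    return cv2.resize(m,(w,h),interpolation=cv2.INTER_AREA)/255.
def fit(files,wins,p0):
    I={n:cv2.imread(f).astype(float)[wins[n][1]:wins[n][1]+wins[n][3],wins[n][0]:wins[n][0]+wins[n][2]] for n,f in files.items()}
    def res(v):
        p=v[:6]; out=[]
        for i,n in enumerate(I):
            d=v[6:8] if n=='scene' else np.zeros(2)
            win=wins[n]; wn=(win[0]-d[0],win[1]-d[1],win[2],win[3])
            S=soft(n,W(p,stop),wn); T=soft(n,W(p,btop),wn); K=soft(n,W(p,blk),wn); DK=np.maximum(soft(n,W(p,D[0]),wn),soft(n,W(p,D[1]),wn))
            im=I[n]
            bl=np.clip((im[...,0]-im[...,2])/130.,0,1) # blueness
            # normalise amplitude
            hi=np.percentile(bl,99); out.append(3*(np.clip(bl/hi*1.15,0,1)-T)*(cv2.dilate(T,np.ones((3,3)))>0)*(1-0.999*((K>0.02)&(T<.02))))
            m=np.clip((im.min(2)-130)/(220-130.),0,1); M=S*(1-K)*(1-DK)
            near=(cv2.dilate(S,np.ones((3,3)))>.02)&(cv2.dilate(DK,np.ones((5,5)))<.02)&(cv2.dilate(K,np.ones((5,5)))<.02)
            rods=np.maximum(soft(n,W(p,B[0][0]),wn),soft(n,W(p,B[1][0]),wn)); near&=~((rods>.02)&(S<.98))
            out.append((m-M)*near)
        return np.r_[np.concatenate([o.ravel() for o in out]),(v[2]-p0[2])/.001, v[6:]/2]
    from scipy.optimize import minimize
    best=None
    o=minimize(lambda s:float((res(np.r_[p0,0,0]+s*sc)**2).sum()),np.zeros(8),method='Powell',options=dict(maxiter=30)) if 0 else None
    sc=np.array([.002,.002,.001,.03,.03,.02,.5,.5])
    o=minimize(lambda s:float((res(np.r_[p0,0,0]+s*sc)**2).sum()),np.zeros(8),method='Powell',options=dict(maxiter=25,xtol=.02,ftol=1e-4))
    return np.r_[p0,0,0]+o.x*sc,o.fun
E
cat > run.py <<'E'
from tilt import *
np.set_printoptions(precision=4,suppress=True)
print('cols x y z roll pitch yaw du dv')
for nm,f,w,p0 in (('pad',{'top':'pics/top0.png','scene':'pics/scene0.png'},{'top':(236,226,60,58),'scene':(342,234,76,64)},[.490,.2213,.010,0,0,.031]),
  ('seat_end',{'top':'pics/end_top.png','scene':'pics/end_scene.png'},{'top':(390,224,66,62),'scene':(230,148,64,48)},[.4923,-.2107,.0703,0,0,-.331]),
  ('seat_f',{'top':'pics/f_top.png','scene':'pics/f_scene.png'},{'top':(390,224,66,62),'scene':(230,148,64,48)},[.4923,-.2107,.0703,0,0,-.331])):
    for keys in (('top','scene'),('top',)):
        print(nm,keys,*fit({k:f[k] for k in keys},w,p0))
E
time python3 run.py
```

```text
cols x y z roll pitch yaw du dvTraceback (most recent call last):
  File "run.py", line 8, in <module>
    print(nm,keys,*fit({k:f[k] for k in keys},w,p0))
                   ~~~^^^^^^^^^^^^^^^^^^^^^^^^^^^^^
  File "tilt.py", line 36, in fit
    o=minimize(lambda s:float((res(np.r_[p0,0,0]+s*sc)**2).sum()),np.zeros(8),method='Powell',options=dict(maxiter=25,xtol=.02,ftol=1e-4))
    res = _minimize_powell(fun, x0, args, callback, bounds, **options)
    fval, x, direc1 = _linesearch_powell(func, x, direc1,
                      ~~~~~~~~~~~~~~~~~~^^^^^^^^^^^^^^^^^
                                         tol=xtol * 100,
                                         ^^^^^^^^^^^^^^^
                                         lower_bound=lower_bound,
                                         ^^^^^^^^^^^^^^^^^^^^^^^^
                                         upper_bound=upper_bound,
                                         ^^^^^^^^^^^^^^^^^^^^^^^^
                                         fval=fval)
                                         ^^^^^^^^^^
    res = _recover_from_bracket_error(_minimize_sc
[... 688 characters left out ...]
,W(p,D[0]),wn),soft(n,W(p,D[1]),wn))
                                                                                                              ~~~~^^^^^^^^^^^^^^^^
  File "tilt.py", line 11, in soft
    x,y,w,h=win; q=(proj(n,poly)-[x,y]+.5)*U*1.0
                    ~~~~^^^^^^^^
  File "h.py", line 7, in proj
    c,Q=cal(n); v=Q.inv().apply(np.atleast_2d(p)-c['position']); return np.c_[c['cx']+c['fx']*v[:,0]/v[:,2],c['cy']+c['fy']*v[:,1]/v[:,2]]
        ~~~^^^
  File "h.py", line 5, in cal
    c=vision.get_calibration(n); q=np.array(c['orientation']); return c,R.from_quat(np.r_[q[1:],q[0]])
ValueError: time passes only in moves, steps and waits

real	0m10.794s
user	0m6.806s
sys	0m0.662s
```

```bash
python3 - <<'E'
s=open('tilt.py').read()
s=s.replace("from h import *","""import numpy as np, cv2
from scipy.spatial.transform import Rotation as R
C={'scene':(570.1623585547732,328.23165424058044,230.9489896031448,[1.28304105,0.76007376,1.1759717],[-0.15024596,0.37741611,0.85043701,-0.33427553]),
'top':(552.2201305067158,317.78719282884583,239.94530261458243,[0.4194808,0.07408926,1.6131495],[-0.02523682,0.71530234,-0.69788729,0.02567076])}
def proj(n,p):
    f,cx,cy,t,q=C[n]; v=R.from_quat(np.r_[q[1:],q[0]]).inv().apply(np.atleast_2d(p)-t); return np.c_[cx+f*v[:,0]/v[:,2],cy+f*v[:,1]/v[:,2]]""")
a=s.index("def fit"); s=s[:a]+'''
def fit(files,wins,p0):
    from scipy.optimize import minimize
    I={};MK={}
    for n,f in files.items():
        x,y,w,h=wins[n]; im=cv2.imread(f).astype(float)[y:y+h,x:x+w]
        bl=np.clip((im[...,0]-im[...,2]),0,None); 
        g=lambda l:soft(n,W(p0,l),wins[n])
        T,K,S=g(btop),g(blk),g(stop); DK=np.maximum(g(D[0]),g(D[1])); rods=np.maximum(g(B[0][0]),g(B[1][0]))
        e=lambda m,k:cv2.dilate((m>.02).astype(np.uint8),np.ones((k,k)))>0
        hi=np.median(bl[T>.99]); sideb=np.median(bl[(K>.99)&(T<.01)]) if ((K>.99)&(T<.01)).sum()>3 else 0
        wh=np.median(im.min(2)[(S>.99)&~e(K,3)&~e(DK,5)])
        I[n]=(np.clip(bl/hi,0,1.1),np.clip((im.min(2)-110)/(wh-110),0,1.1))
        MK[n]=(e(T,5)&~e(DK,3)&~((K>.02)&~e(T,1)),e(S,5)&~e(DK,5)&~e(K,5)&~(e(rods,3)))
    def res(v):
        p=v[:6]; out=[]
        for n in I:
            d=v[6:8] if n=='scene' else np.zeros(2); win=wins[n]; wn=(win[0]-d[0],win[1]-d[1],win[2],win[3])
            out+= [2*(I[n][0]-soft(n,W(p,btop),wn))[MK[n][0]],(I[n][1]-soft(n,W(p,stop),wn))[MK[n][1]]]
        return np.r_[np.concatenate(out),(v[2]-p0[2])/.002]
    sc=np.array([.002,.002,.001,.03,.03,.02,.5,.5])
    b=[(-3,3)]*8
    if 'scene' not in I: b[6:]=[(0,1e-6)]*2
    o=minimize(lambda s:float((res(np.r_[p0,0,0]+s*sc)**2).sum()),np.zeros(8),method='Powell',bounds=b,options=dict(maxiter=20,xtol=.02,ftol=1e-4))
    return np.r_[p0,0,0]+o.x*sc,o.fun
'''
open('tilt.py','w').write(s)
E
time timeout 500 python3 run.py
```

```text
cols x y z roll pitch yaw du dv
pad ('top', 'scene') [0.4887 0.2209 0.0096 0.0217 0.0058 0.026  0.7429 1.1844] 28.339562838209627
pad ('top',) [ 0.4901  0.223   0.0098  0.0575 -0.016   0.0304  0.      0.    ] 20.059582159754598
seat_end ('top', 'scene') [ 0.4926 -0.2085  0.0697  0.0055 -0.0181 -0.3259 -0.3896  0.3278] 43.763125886992896
seat_end ('top',) [ 0.4932 -0.2099  0.07   -0.0185 -0.0477 -0.3291  0.      0.    ] 31.23430596339024
seat_f ('top', 'scene') [ 0.4923 -0.2084  0.0693  0.0065 -0.0143 -0.3263 -0.4202  0.2464] 44.104384888693
seat_f ('top',) [ 0.4926 -0.2109  0.0699 -0.0356 -0.0408 -0.3325  0.      0.    ] 30.93145847369486
real	0m8.606s
user	0m8.391s
sys	0m0.225s
```

```bash
python3 - <<'E'
from h import *
r.sign_off(); print('signed')
E
```

```text
the job is handed in; nothing more can be done
signed
```

I lifted the silver plate with the blue block off the pad and set it over the mount, mirror on the single-ball side. I pressed it down in 0.5 mm steps until it snapped in, let go and handed the job in at about 41 s. No verdict was reported.

**Press:** the force peaked at about 19 N and then dropped to about 10 N as the plungers closed. From the measured spring rate, the peak sink was about 13 mm, against the 18.5 mm limit.

**Checks that passed:**
- **Height:** before release, plate and seat agreed to about 0.5 mm.
- **Plungers:** in the pictures both noses sit over the edge rods.
- **Release:** wrist force and moment were near zero once the fingers opened.
- **Bystanders:** none appears moved in the last scene picture; I checked this by eye only.

**Checks that failed or disagreed:**
- **Touch test:** I probed the slab with closed fingers at y = ±29 mm twice, and neither probe registered contact. By the given fingertip length they should have hit, and I couldn't explain it. Pictures before and after show the plate had not moved.
- **Tilt:** a fit from both cameras gave 0.02 rad or less. The same fit gave 0.02 rad for the plate lying level on the pad, so that is its noise level. The allowed tilt is 0.025 rad, so I can't confirm it tightly. Using the top camera alone was noisier, at up to 0.06 rad.
- **Sideways position:** the same fit put the plate up to about 2 mm from the seat in y, right at the 2 mm limit. The other fits and the vision marks were mostly within 1 to 2 mm, with errors up to about 3 mm.

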